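# Click the drive cap onto the press-to-run chopper and hold it down

## Robot

A 6-joint arm with a two-finger parallel gripper is mounted at the origin on a cart in front of the work surface, level with it; the furniture and walls round the work are solid. World frame = base frame: x ahead of the robot, y to its left, z up, the work surface at z = 0. Lengths are in m, angles in rad, forces in N, time in s.
With the tool pointing down it reaches from about 0.3 to 0.775 m from the base axis. Payload 14.6 kg.
Tool frame: the origin (TCP) lies between the finger pads; the fingertips stand 22 mm ahead of it and the grasp point (between the pads) lies 3 mm ahead of it; z points along the fingers, y is the line along which they close (so a half turn about z gives the same grasp; the last joint's range is limited). The gripper opens to 85 mm and grips with 20 to 120 N. Pads are 22 mm wide; open, the fingers measure 114 mm over their backs; the gripper's body (76 mm by 85 mm) begins 54 mm behind the grasp point. The pads swing forward as they close: fully open they stand 13 mm farther back than shut.
Start: joints at [-0.067, 0.3, 1.521, -0, 1.321, -0.067], TCP at [0.55, -0, 0.253] pointing down, gripper open.
Joint ranges: [-3.03, 3.03], [-0.79, 2.21], [0.23, 2.52], [-1.04, 4.18], [0, 3.07], [-2.55, 2.55]. Speed limits (rad/s): [2.22, 2.22, 2.57, 3.14, 3.14, 3.14].

## Interface

Orientations are given as a rotation vector (axis times angle).
In Python, from cell import get_state, get_image, hand_in, outline_of, landmark_of gives the robot as it stands. The module is installed in compiled form; this text tells all that it offers.
- The arm moves only by the tool servo_tool, never from a script. Its argument "targets" is a list of rows, each an object of numbers: "ax", "ay", "az": the turn, a rotation vector about the tool's x, y, z in degrees; "tx", "ty", "tz": the shift along the tool's x, y, z in mm; "fingers": the closure, from 0 (fully open) to 1 (shut). In form: [{"ax": .., "ay": .., "az": .., "tx": .., "ty": .., "tz": .., "fingers": ..}, ...]. A call has 1 to 10 rows; each row is the pose to reach, as a shift and turn from the pose commanded when the call began, along the tool's axes at that moment; what a row does not reach only later rows make up. A row lasts 1/10 s, in which the tool goes at most 50 mm and 8.59 degrees, less where a joint would pass 70% of its speed; a pose out of reach is approached as far as the arm can. A call with a gripper value outside its range is refused whole. The fingers move at their own pace and stop on an object; the grip force is fixed at half the most. Time passes only in rows, so rows that repeat a pose let the fingers close. It gives the time, the measured TCP pose, the force, the opening and the grip force at its end, in the units of the state.
- get_state(): the state, without advancing time (a new reading comes with each control period).
- get_image(name): name is "scene" or "side" or "wrist"; returns a dict with "img" (480x640x3 uint8, blue, green, red), "intrinsics" (3x3 intrinsics, pixels), "dist_coeffs" ([k1, k2, p1, p2, k3] as OpenCV has them; the pictures are not rectified), "rvec" (rotation vector, rad) and "tvec" (3), from world to camera coordinates, as OpenCV has them. Camera axes: x right, y down, z forward; pixel columns grow to the right and rows downward; lengths in m; the calibration is good to about 2 mm. A picture is of the moment at which its call begins. There is no depth.
- hand_in(): hands the job in; it is judged then, once.
Trained networks look in a picture, given as the dict that the camera call returned (one of the last four; its "shot" number tells which), for a name from the list of things; names that differ only in an ending like _2 or _b are one class to them, and where a whole thing is asked for, a point or a joint stands for the part that bears it (a point fixed in the world has none). Each returns a list of dicts, best first, with "score" (0 to 1); they miss things now and then, are a little off and sometimes report something else, mostly with a low value. They report only what shows in the picture. A call takes as long as a camera call. They do not tell look-alikes from the thing itself.
- outline_of(target, picture): "pixels" (480x640 bool, what is visible of it) and "box" ([left, top, right, bottom] in pixels, round what is visible of it).
- landmark_of(target, picture): "centre" ([column, row] in pixels: a listed point, or the origin of a listed thing).
The state is a dict: "t": time; "joint_positions": joint angles; "qvel": joint speeds; "tau": joint torques, N m; "tcp_pos": TCP position; "eef_rot": TCP orientation; "force": force on the tool from outside, world axes, zero at the start; "wrist_torque": the same for the moment, N m; "finger_gap": opening from 0.0 (shut) to 1.0 (fully open); "grasp_force": force on a finger pad.
Only numpy, scipy, OpenCV 4.12 (cv2) and the standard library are available. Lean on these libraries where they do the work, as an engineer would, in place of code of your own. Each camera call takes 0.05 s, during which the arm holds its last target. There are 200 camera calls.

## Task

Pick up the grey drive cap from the worktop by its knob, set it over the upright spindle of the small chopper base and push it straight down until it clicks past the sprung balls. Do not stop at the click: keep pressing so that the sprung safety ring under the cap is pushed all the way down, and finish still holding the cap pressed down, because the chopper only runs while it is pressed. Do not disturb the garlic and the pepper tub.

Things in the scene. Friction and masses are not known exactly. Their poses are not given: they have to be found in the camera images.
- cap_center (a point): Centre of the loose drive cap, half-way up its axis (z). Grey, stands on the worktop knob up, 68 mm high, 0.06-0.13 kg: round skirt 39 mm across from its foot (34 mm below this point) to 4 mm above it, then a ribbed knob 26 mm across, 4 to 34 mm above this point, to grip. Open below: bore 21 mm wide at the lip (lowest 7 mm), wider inside, 34 mm deep. May swap places with garlic or tub
- chopper_base: The chopper's motor base, fixed to the worktop: a low white round drum 116 mm across, its steel deck 50 mm above the worktop, the spindle upright in the middle. Origin at the centre of its underside on the worktop, z up; -x is the side with the small round steel switch
- spindle_tip (a point): Top centre of the spindle, 84 mm above the worktop. Steel, 18 mm thick, its top 7 mm tapering to 9 mm. Four sprung balls stick out of it 4.5 mm, 71 mm above the worktop: the cap's foot meets them at 76 mm height, a push of 8 to 13 N takes it past them, at about 69 mm the force drops to nothing, and below 64 mm the balls draw the cap down until it has clicked home at 59 mm
- safety_ring (a joint): Travel in m of the sprung steel ring (44 mm across) round the spindle's foot: 0 up (its top 58 mm above the worktop), grows as it is pressed down, stop at 0.004 (top at 54 mm). 2 N starts it, 10 N brings it to the stop. The clicked cap's foot lands on it; let go, it comes up again
- garlic: Loose garlic bulb, 53 mm across and 52 mm high, origin at its underside. Bystander
- pepper_tub: Loose white tub with a press-on lid, 56 mm across and 74 mm high, origin at its underside. Bystander
Not all that is in view belongs to the job. Of the things that look like the part that bears cap_center, take the one that is farthest from the robot's base at the start.

How it is judged:
On the way, in this order (a step that is already met when the one before it is completed fails the run):
1. the cap is picked up: carried by the fingers, its foot above the worktop (height (world z) of cap_center above 0.06 m and contact force between the fingers and drive_cap above 1 N), for 0.1 s.
2. the cap has clicked over the balls onto the spindle (z of cap_center in the frame of chopper_base below 0.0935 m and horizontal distance between cap_center and spindle_tip below 0.004 m and angle between cap_center's own z axis and vertical below 0.12 rad).
At the end, for the whole second after the job is handed in: The cap sits clicked on the spindle (within 4 mm of its axis, tilted less than 0.12 rad, foot less than 56.5 mm above the worktop), the fingers press on it, and through the last second the safety ring is held at least 3 mm down (of 4 mm), pushed by the cap with more than 4 N (value of joint safety_ring above 0.003 m and z of cap_center in the frame of chopper_base below 0.0905 m and horizontal distance between cap_center and spindle_tip below 0.004 m and angle between cap_center's own z axis and vertical below 0.12 rad and contact force between drive_cap and safety_ring above 4 N and contact force between the fingers and drive_cap above 3 N); the arm keeps its last pose, push and grip.
It fails at once if the garlic is pushed more than 25 mm (distance of garlic from where it was at the start of the episode above 0.025 m).
It fails at once if the pepper tub is pushed more than 25 mm (distance of pepper_tub from where it was at the start of the episode above 0.025 m).
It also fails if it takes over 48 s, if anything falls off the work surface, if the arm or the gripper's body presses on something with over 40 N, if the wrist force passes 120 N, or if a joint passes its speed limit or range.

## Working session

There is one attempt and no reset: what is moved stays moved. The work goes in short steps, Python scripts to look and compute and a tool call to move; the robot and the scene stay as the last step left them, time stands still between calls to the robot, and variables do not carry over. Pictures are saved under pics/ and viewed, at most 10 in all, crops included, and the job is handed in when it is done.

Besides the shell and the picture viewer there is one more tool, called after "Emit:" in YAML: its name, and indented under it one key for each argument. servo_tool: Moves the arm, as the interface text tells. Its arguments: {"type":"object","properties":{"targets":{"type":"array","items":{"type":"object","properties":{"ax":{"type":"number"},"ay":{"type":"number"},"az":{"type":"number"},"tx":{"type":"number"},"ty":{"type":"number"},"tz":{"type":"number"},"fingers":{"type":"number"}}}}},"required":["targets"]}

```bash
mkdir -p pics; cat > h.py <<'E'
import numpy as np, cv2
from cell import *
def ray(p,uv):
    R=cv2.Rodrigues(np.array(p["rvec"],float))[0]; t=np.array(p["tvec"],float).ravel()
    n=cv2.undistortPoints(np.array([[uv]],float),np.array(p["intrinsics"],float),np.array(p["dist_coeffs"],float))[0,0]
    return -R.T@t, R.T@np.array([n[0],n[1],1.])
def atz(p,uv,z):
    c,d=ray(p,uv); return c+d*(z-c[2])/d[2]
def tri(obs):
    A=np.zeros((3,3));b=np.zeros(3)
    for p,uv in obs:
        c,d=ray(p,uv); d=d/np.linalg.norm(d); M=np.eye(3)-np.outer(d,d); A+=M;b+=M@c
    return np.linalg.solve(A,b)
E
python3 - <<'E'
from h import *
np.set_printoptions(precision=4,suppress=True)
Z=dict(cap_center=.034,spindle_tip=.084,chopper_base=0,garlic=0,pepper_tub=0)
ims=[]
for c in ["scene","side","wrist"]:
    p=get_image(c); ims.append(p["img"]); cv2.imwrite(f"pics/{c}0.png",p["img"])
    for n,z in Z.items():
        for d in landmark_of(n,p)[:4]:
            if d["score"]>.2: print(c,n,round(d["score"],2),np.round(d["centre"],1),atz(p,d["centre"],z))
E
```

```text
scene cap_center 0.9 [275.8 250.3] [0.6047 0.2199 0.034 ]
scene cap_center 0.9 [317.6 285.9] [0.4728 0.2953 0.034 ]
scene cap_center 0.69 [323.  249.9] [0.5219 0.1788 0.034 ]
scene cap_center 0.68 [323.6 227.7] [0.5635 0.0948 0.034 ]
scene spindle_tip 0.7 [383.5 183.6] [ 0.4947 -0.069   0.084 ]
scene chopper_base 0.71 [379.8 219.5] [ 0.495  -0.0545  0.    ]
scene garlic 0.75 [281.5 332. ] [0.4875 0.3971 0.    ]
scene pepper_tub 0.56 [357.6 278.8] [0.4396 0.1962 0.    ]
side cap_center 0.98 [283.6 226.1] [0.4679 0.3014 0.034 ]
side cap_center 0.96 [361.  242.3] [0.6005 0.2296 0.034 ]
side cap_center 0.7 [326.6 260.5] [0.5347 0.1798 0.034 ]
side cap_center 0.61 [342.1 287.7] [0.5508 0.1013 0.034 ]
side spindle_tip 0.97 [307.8 328.4] [ 0.4867 -0.0482  0.084 ]
side chopper_base 0.56 [307.4 372.2] [ 0.4843 -0.0429  0.    ]
side garlic 0.79 [292.3 213. ] [0.4886 0.4094 0.    ]
side pepper_tub 0.72 [270.9 270.2] [0.4404 0.211  0.    ]
side pepper_tub 0.41 [309.8 328.5] [0.4952 0.0494 0.    ]
wrist cap_center 0.66 [324.6  77.5] [0.5548 0.1003 0.034 ]
wrist spindle_tip 0.7 [242. 279.] [ 0.4885 -0.0518  0.084 ]
wrist chopper_base 0.69 [255.  240.3] [ 0.4863 -0.0487  0.    ]
wrist pepper_tub 0.65 [240.3 279. ] [ 0.4688 -0.091   0.    ]
```

View pics/scene0.png

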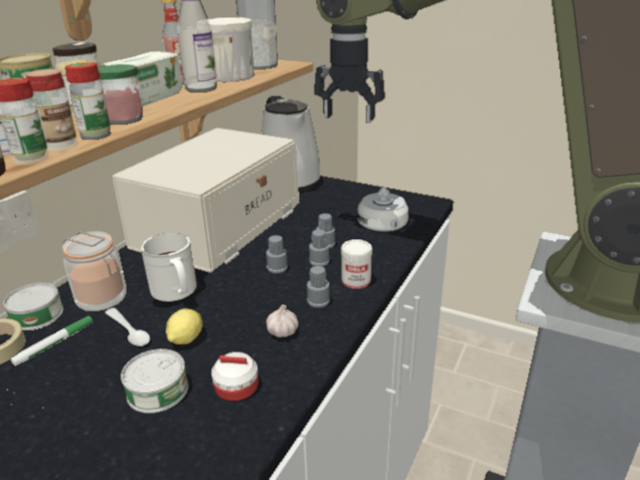

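View pics/side0.png

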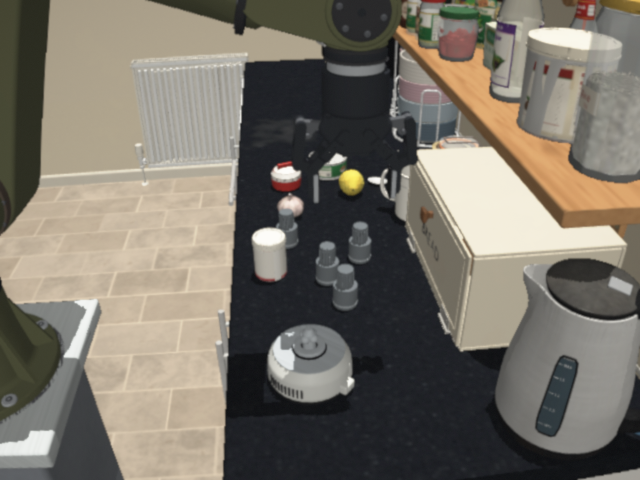

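Four look-alike caps show in both views. By range, the one at scene (276,250) / side (361,242), about (0.603, 0.225), is the farthest. The bread box stands just behind it.

```bash
python3 - <<'E'
from h import *
np.set_printoptions(precision=4,suppress=True)
a=get_image("scene");b=get_image("side")
A=landmark_of("cap_center",a);B=landmark_of("cap_center",b)
for x in A:
    for y in B:
        P=tri([(a,x["centre"]),(b,y["centre"])])
        if abs(P[2]-.034)<.02 and np.linalg.norm(atz(a,x["centre"],P[2])-P)<.006: print(P,np.hypot(*P[:2]),x["score"],y["score"])
for n in ["spindle_tip","garlic","pepper_tub","chopper_base"]:
    print(n,tri([(a,landmark_of(n,a)[0]["centre"]),(b,landmark_of(n,b)[0]["centre"])]))
for q in [(213,264),(298,210)]: print("box foot",atz(a,q,0))
for q in [(455,350),(415,220)]: print("box foot side",atz(b,q,0))
s=get_state(); print(s["tcp_pos"],s["eef_rot"],cv2.Rodrigues(np.array(s["eef_rot"]).ravel())[0] if np.size(s["eef_rot"])==3 else "",s["t"])
E
```

```text
[0.4722 0.2949 0.035 ] 0.5567109944214412 0.88 0.68
[0.5524 0.1041 0.0364] 0.5620817087190693 0.81 0.94
[0.5328 0.1773 0.0296] 0.5615480950732137 0.68 0.92
[0.5961 0.2258 0.0335] 0.6374643710148091 0.64 0.56
spindle_tip [ 0.489  -0.0484  0.0861]
garlic [0.4896 0.3953 0.0026]
pepper_tub [0.4395 0.2001 0.0058]
chopper_base [ 0.4867 -0.0446  0.0036]
box foot [0.7228 0.2718 0.    ]
box foot [ 0.6908 -0.0181  0.    ]
box foot side [ 0.7006 -0.0232  0.    ]
box foot side [0.7289 0.3525 0.    ]
[ 0.55   -0.      0.2533] [-2.2215 -2.2214  0.    ] [[ 0.  1. -0.]
 [ 1. -0.  0.]
 [ 0. -0. -1.]] 1.5
```

Emit:
servo_tool:
  targets:
    - {"tx":50,"ty":10,"tz":10,"fingers":0}
    - {"tx":100,"ty":20,"tz":20,"fingers":0}
    - {"tx":150,"ty":30,"tz":35,"fingers":0}
    - {"tx":200,"ty":45,"tz":50,"fingers":0}
    - {"tx":225,"ty":48,"tz":60,"fingers":0}
    - {"tx":225,"ty":48,"tz":70,"fingers":0}
    - {"tx":225,"ty":48,"tz":70,"fingers":0}
    - {"tx":225,"ty":48,"tz":70,"fingers":0}

```text
$.targets[0]: bad value
```

```bash
python3 - <<'E'
from h import *
np.set_printoptions(precision=4,suppress=True)
s=get_state(); print(s["tcp_pos"],s["eef_rot"],s["t"],s["force"])
p=get_image("wrist");cv2.imwrite("pics/w1.png",p["img"])
for d in landmark_of("cap_center",p): print(d["score"],d["centre"],atz(p,d["centre"],.034))
for d in outline_of("cap_center",p): print(d["score"],d["box"])
b=get_image("side");a=get_image("scene")
for q in (a,b):
  for d in landmark_of("cap_center",q): print(d["score"],d["centre"],atz(q,d["centre"],.034))
E
```

```text
[ 0.55   -0.      0.2533] [-2.2215 -2.2214  0.    ] 1.5 [ 0.0215 -0.2149  0.7755]
0.75 [325.3, 76.3] [0.5553 0.1012 0.034 ]
0.7 [276.6, 0.8, 322.3, 13.2]
0.69 [302.2, 51.0, 350.6, 101.1]
0.92 [323.6, 227.6] [0.5637 0.0944 0.034 ]
0.66 [317.4, 282.7] [0.4778 0.2864 0.034 ]
0.63 [276.6, 254.0] [0.5958 0.2316 0.034 ]
0.76 [330.5, 263.0] [0.5403 0.1716 0.034 ]
0.73 [340.8, 287.8] [0.5488 0.1013 0.034 ]
0.67 [364.8, 243.1] [0.6067 0.2262 0.034 ]
0.57 [285.7, 224.4] [0.472  0.3071 0.034 ]
```

View pics/w1.png

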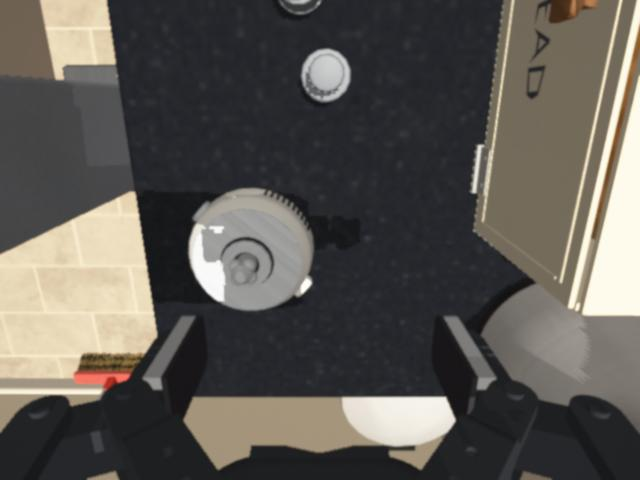

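The move was refused, probably because every field is needed, so the arm is still at its start. The wrist view shows the base at (250,250), and image up is +y.

Emit:
servo_tool:
  targets:
    - {"ax":0,"ay":0,"az":0,"tx":50,"ty":10,"tz":10,"fingers":0}
    - {"ax":0,"ay":0,"az":0,"tx":95,"ty":20,"tz":20,"fingers":0}
    - {"ax":0,"ay":0,"az":0,"tx":140,"ty":30,"tz":35,"fingers":0}
    - {"ax":0,"ay":0,"az":0,"tx":185,"ty":40,"tz":50,"fingers":0}
    - {"ax":0,"ay":0,"az":0,"tx":225,"ty":48,"tz":60,"fingers":0}
    - {"ax":0,"ay":0,"az":0,"tx":225,"ty":48,"tz":70,"fingers":0}
    - {"ax":0,"ay":0,"az":0,"tx":225,"ty":48,"tz":70,"fingers":0}
    - {"ax":0,"ay":0,"az":0,"tx":225,"ty":48,"tz":70,"fingers":0}

```text
t: 2.65
tcp_pos: [0.598, 0.2241, 0.1835]
eef_rot: [2.222, 2.221, -0.0]
force: [-0.2, 0.0, -0.4]
finger_gap: 1.001
grasp_force: 0.0
```

```bash
python3 - <<'E'
from h import *
np.set_printoptions(precision=4,suppress=True)
s=get_state(); print(s["tcp_pos"],s["t"])
p=get_image("wrist");cv2.imwrite("pics/w1.png",p["img"])
print("tcp axis at z=.068 px:",cv2.projectPoints(np.array([[*s["tcp_pos"][:2],.068]]),np.array(p["rvec"]),np.array(p["tvec"]),np.array(p["intrinsics"]),np.array(p["dist_coeffs"]))[0].ravel())
for d in landmark_of("cap_center",p): print(d["score"],d["centre"],atz(p,d["centre"],.034))
for d in outline_of("cap_center",p): print(d["score"],d["box"])
E
```

```text
[0.598  0.2241 0.1835] 2.65
tcp axis at z=.068 px: [318.6958 240.0834]
0.77 [229.8, 294.7] [0.5307 0.1685 0.034 ]
0.64 [316.3, 217.4] [0.5963 0.2291 0.034 ]
0.62 [130.2, 124.4] [0.4747 0.2928 0.034 ]
0.57 [268.1, 369.9] [0.5566 0.1004 0.034 ]
0.9 [206.7, 255.5, 266.2, 331.2]
0.88 [295.2, 183.9, 345.3, 250.9]
0.75 [242.2, 328.8, 291.7, 412.9]
0.67 [81.7, 91.9, 176.0, 154.7]
0.52 [194.5, 431.9, 251.8, 468.9]
```

View pics/w1.png

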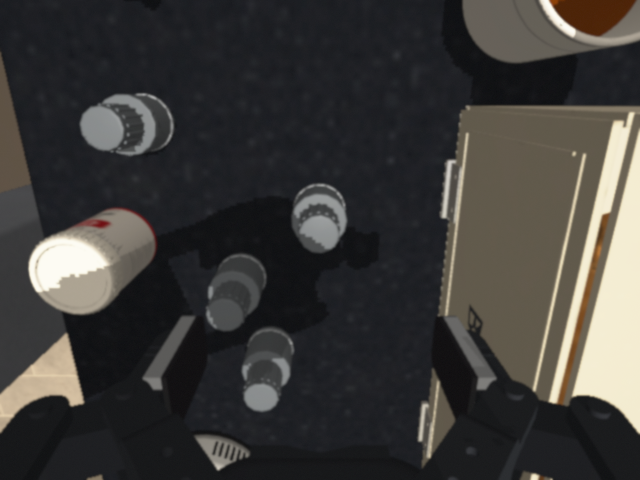

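The wrist view shows the target's knob top at about (320,232), with the TCP axis at (319,240). It needs about +5 mm in tool x, and the neighbours are clear of the fingers. Descending.

Emit:
servo_tool:
  targets:
    - {"ax":0,"ay":0,"az":0,"tx":4.5,"ty":-0.5,"tz":20,"fingers":0}
    - {"ax":0,"ay":0,"az":0,"tx":4.5,"ty":-0.5,"tz":50,"fingers":0}
    - {"ax":0,"ay":0,"az":0,"tx":4.5,"ty":-0.5,"tz":80,"fingers":0}
    - {"ax":0,"ay":0,"az":0,"tx":4.5,"ty":-0.5,"tz":105,"fingers":0}
    - {"ax":0,"ay":0,"az":0,"tx":4.5,"ty":-0.5,"tz":119,"fingers":0}
    - {"ax":0,"ay":0,"az":0,"tx":4.5,"ty":-0.5,"tz":119,"fingers":0}
    - {"ax":0,"ay":0,"az":0,"tx":4.5,"ty":-0.5,"tz":119,"fingers":0}

```text
t: 3.5
tcp_pos: [0.5981, 0.2294, 0.0656]
eef_rot: [2.221, 2.221, 0.002]
force: [0.5, 0.3, 0.2]
finger_gap: 0.998
grasp_force: 0.0
```

Emit:
servo_tool:
  targets:
    - {"ax":0,"ay":0,"az":0,"tx":0,"ty":0,"tz":0,"fingers":0.5}
    - {"ax":0,"ay":0,"az":0,"tx":0,"ty":0,"tz":0,"fingers":0.6}
    - {"ax":0,"ay":0,"az":0,"tx":0,"ty":0,"tz":0,"fingers":0.8}
    - {"ax":0,"ay":0,"az":0,"tx":0,"ty":0,"tz":0,"fingers":1}
    - {"ax":0,"ay":0,"az":0,"tx":0,"ty":0,"tz":0,"fingers":1}
    - {"ax":0,"ay":0,"az":0,"tx":0,"ty":0,"tz":0,"fingers":1}
    - {"ax":0,"ay":0,"az":0,"tx":0,"ty":0,"tz":0,"fingers":1}
    - {"ax":0,"ay":0,"az":0,"tx":0,"ty":0,"tz":0,"fingers":1}

```text
t: 4.3
tcp_pos: [0.5978, 0.2296, 0.0648]
eef_rot: [2.221, 2.221, 0.001]
force: [-1.0, -0.1, 6.1]
finger_gap: 0.284
grasp_force: 58.8
```

Emit:
servo_tool:
  targets:
    - {"ax":0,"ay":0,"az":0,"tx":0,"ty":0,"tz":-15,"fingers":1}
    - {"ax":0,"ay":0,"az":0,"tx":0,"ty":0,"tz":-40,"fingers":1}
    - {"ax":0,"ay":0,"az":0,"tx":0,"ty":0,"tz":-70,"fingers":1}
    - {"ax":0,"ay":0,"az":0,"tx":0,"ty":0,"tz":-100,"fingers":1}
    - {"ax":0,"ay":0,"az":0,"tx":0,"ty":0,"tz":-120,"fingers":1}
    - {"ax":0,"ay":0,"az":0,"tx":-30,"ty":-12,"tz":-120,"fingers":1}
    - {"ax":0,"ay":0,"az":0,"tx":-70,"ty":-28,"tz":-120,"fingers":1}
    - {"ax":0,"ay":0,"az":0,"tx":-110,"ty":-44,"tz":-120,"fingers":1}

```text
t: 5.1
tcp_pos: [0.5525, 0.1185, 0.1849]
eef_rot: [2.22, 2.222, 0.0]
force: [1.9, -0.8, 0.2]
finger_gap: 0.281
grasp_force: 59.2
```

Emit:
servo_tool:
  targets:
    - {"ax":0,"ay":0,"az":0,"tx":-40,"ty":-16,"tz":0,"fingers":1}
    - {"ax":0,"ay":0,"az":0,"tx":-80,"ty":-32,"tz":0,"fingers":1}
    - {"ax":0,"ay":0,"az":0,"tx":-120,"ty":-48,"tz":0,"fingers":1}
    - {"ax":0,"ay":0,"az":0,"tx":-150,"ty":-60,"tz":0,"fingers":1}
    - {"ax":0,"ay":0,"az":0,"tx":-168,"ty":-65,"tz":0,"fingers":1}
    - {"ax":0,"ay":0,"az":0,"tx":-168,"ty":-65,"tz":0,"fingers":1}
    - {"ax":0,"ay":0,"az":0,"tx":-168,"ty":-65,"tz":0,"fingers":1}
    - {"ax":0,"ay":0,"az":0,"tx":-168,"ty":-65,"tz":0,"fingers":1}

```text
t: 5.9
tcp_pos: [0.4887, -0.0478, 0.1845]
eef_rot: [2.221, 2.222, 0.0]
force: [0.9, 0.3, -1.9]
finger_gap: 0.283
grasp_force: 59.2
```

```bash
python3 - <<'E'
from h import *
np.set_printoptions(precision=4,suppress=True)
s=get_state(); print(s["tcp_pos"],s["t"],s["force"],s["finger_gap"],s["grasp_force"])
ps=[get_image(c) for c in ("scene","side","wrist")]
C={}
for n in ("cap_center","spindle_tip","chopper_base"):
    for k,p in zip("Swr"[:2]+"W",ps):
        for d in landmark_of(n,p)[:5]:
            z={"cap_center":s["tcp_pos"][2]-.031,"spindle_tip":.084,"chopper_base":0}[n]
            if d["score"]>.3: print(n,k,round(d["score"],2),d["centre"],atz(p,d["centre"],z))
crop=[cv2.resize(ps[0]["img"][90:290,270:470],(400,400)),cv2.resize(ps[1]["img"][190:430,200:440],(400,400))]
cv2.imwrite("pics/c2.png",np.hstack(crop)); cv2.imwrite("pics/w2.png",ps[2]["img"])
E
```

```text
[ 0.4887 -0.0478  0.1845] 5.9 [ 0.8761  0.3332 -1.8716] 0.28285066259699665 59.17483448982239
cap_center S 0.92 [319.2, 282.6] [0.3892 0.4445 0.1535]
cap_center S 0.75 [384.4, 159.8] [ 0.4827 -0.037   0.1535]
cap_center S 0.63 [322.2, 252.8] [0.4225 0.3707 0.1535]
cap_center S 0.58 [324.6, 230.6] [0.4516 0.3057 0.1535]
cap_center w 0.8 [309.8, 283.1] [ 0.4912 -0.0442  0.1535]
cap_center w 0.79 [328.3, 263.8] [ 0.5185 -0.0047  0.1535]
cap_center w 0.73 [341.0, 287.5] [ 0.5284 -0.0576  0.1535]
cap_center w 0.64 [283.6, 225.2] [0.465  0.1009 0.1535]
cap_center W 0.89 [317.8, 307.2] [ 0.4884 -0.0482  0.1535]
spindle_tip S 0.93 [379.1, 185.5] [ 0.4996 -0.0547  0.084 ]
spindle_tip S 0.56 [381.7, 221.0] [0.4295 0.106  0.084 ]
spindle_tip w 0.65 [308.5, 326.5] [ 0.4879 -0.0445  0.084 ]
spindle_tip W 0.88 [316.6, 255.4] [ 0.4874 -0.052   0.084 ]
chopper_base S 0.66 [378.1, 221.0] [ 0.4956 -0.0457 -0.    ]
chopper_base w 0.91 [310.5, 373.2] [ 0.4885 -0.0453  0.    ]
chopper_base W 0.84 [317.3, 214.9] [ 0.4875 -0.0507  0.    ]
```

View pics/c2.png

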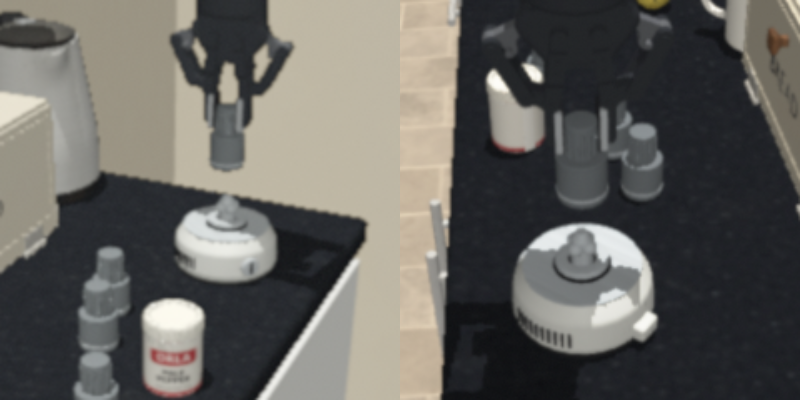

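View pics/w2.png

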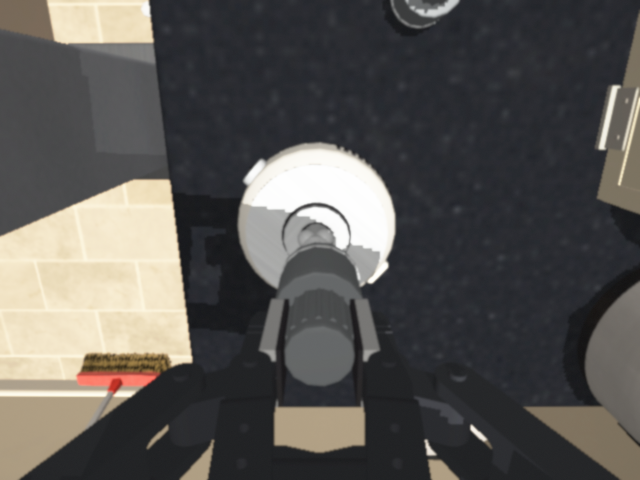

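Cap held upright (wrist knob top at (319,360)), and the drum and ring are centred near (317,237). I'll refine the axis with the ring in a zoomed crop.

```bash
python3 - <<'E'
from h import *
np.set_printoptions(precision=4,suppress=True)
p=get_image("wrist"); K,D,r,t=[np.array(p[k],float) for k in("intrinsics","dist_coeffs","rvec","tvec")]
im=cv2.resize(p["img"][190:270,262:372],None,fx=7,fy=7,interpolation=cv2.INTER_CUBIC)
a=np.linspace(0,2*np.pi,200)
def circ(x,y,z,R): return cv2.projectPoints(np.c_[x+R*np.cos(a),y+R*np.sin(a),0*a+z],r,t,K,D)[0].reshape(-1,2)
for y,col in((-.048,(0,0,255)),(-.0505,(0,255,0))):
    for z,R in((.058,.022),(.084,.0045)):
        q=(circ(.4875,y,z,R)-[262,190]+.5)*7
        cv2.polylines(im,[q.astype(int)],True,col,1)
cv2.imwrite("pics/ring.png",im)
E
```

```text
(no output)
```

View pics/ring.png

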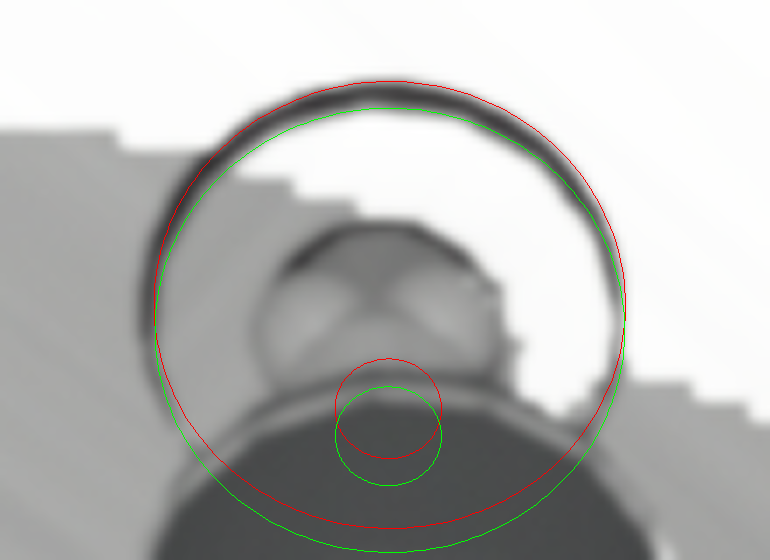

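Emit:
servo_tool:
  targets:
    - {"ax":0,"ay":0,"az":0,"tx":-2.5,"ty":-1,"tz":5,"fingers":1}
    - {"ax":0,"ay":0,"az":0,"tx":-2.5,"ty":-1,"tz":15,"fingers":1}
    - {"ax":0,"ay":0,"az":0,"tx":-2.5,"ty":-1,"tz":25,"fingers":1}
    - {"ax":0,"ay":0,"az":0,"tx":-2.5,"ty":-1,"tz":30,"fingers":1}
    - {"ax":0,"ay":0,"az":0,"tx":-2.5,"ty":-1,"tz":34,"fingers":1}
    - {"ax":0,"ay":0,"az":0,"tx":-2.5,"ty":-1,"tz":34,"fingers":1}
    - {"ax":0,"ay":0,"az":0,"tx":-2.5,"ty":-1,"tz":34,"fingers":1}

```text
t: 7.25
tcp_pos: [0.4876, -0.051, 0.1504]
eef_rot: [2.221, 2.221, 0.0]
force: [-0.2, 0.4, -1.3]
finger_gap: 0.279
grasp_force: 59.2
```

Emit:
servo_tool:
  targets:
    - {"ax":0,"ay":0,"az":0,"tx":0,"ty":0,"tz":2,"fingers":1}
    - {"ax":0,"ay":0,"az":0,"tx":0,"ty":0,"tz":4,"fingers":1}
    - {"ax":0,"ay":0,"az":0,"tx":0,"ty":0,"tz":6,"fingers":1}
    - {"ax":0,"ay":0,"az":0,"tx":0,"ty":0,"tz":6,"fingers":1}
    - {"ax":0,"ay":0,"az":0,"tx":0,"ty":0,"tz":6,"fingers":1}

```text
t: 7.75
tcp_pos: [0.4875, -0.051, 0.1443]
eef_rot: [-2.221, -2.221, 0.0]
force: [0.4, 0.2, -1.5]
finger_gap: 0.283
grasp_force: 59.2
```

No contact with the foot about 4 mm below the tip, so the spindle has entered the bore. Pushing on.

Emit:
servo_tool:
  targets:
    - {"ax":0,"ay":0,"az":0,"tx":0,"ty":0,"tz":2,"fingers":1}
    - {"ax":0,"ay":0,"az":0,"tx":0,"ty":0,"tz":4,"fingers":1}
    - {"ax":0,"ay":0,"az":0,"tx":0,"ty":0,"tz":5,"fingers":1}
    - {"ax":0,"ay":0,"az":0,"tx":0,"ty":0,"tz":5,"fingers":1}

```text
t: 8.15
tcp_pos: [0.4878, -0.0509, 0.1399]
eef_rot: [2.221, 2.221, 0.001]
force: [-1.4, 2.5, 6.8]
finger_gap: 0.282
grasp_force: 60.2
```

Emit:
servo_tool:
  targets:
    - {"ax":0,"ay":0,"az":0,"tx":0,"ty":0,"tz":2,"fingers":1}
    - {"ax":0,"ay":0,"az":0,"tx":0,"ty":0,"tz":4,"fingers":1}
    - {"ax":0,"ay":0,"az":0,"tx":0,"ty":0,"tz":4,"fingers":1}

```text
t: 8.45
tcp_pos: [0.4874, -0.0508, 0.1351]
eef_rot: [-2.221, -2.221, -0.0]
force: [-0.4, 1.6, -1.2]
finger_gap: 0.283
grasp_force: 59.1
```

Emit:
servo_tool:
  targets:
    - {"ax":0,"ay":0,"az":0,"tx":0,"ty":0,"tz":3,"fingers":1}
    - {"ax":0,"ay":0,"az":0,"tx":0,"ty":0,"tz":6,"fingers":1}
    - {"ax":0,"ay":0,"az":0,"tx":0,"ty":0,"tz":9,"fingers":1}
    - {"ax":0,"ay":0,"az":0,"tx":0,"ty":0,"tz":12,"fingers":1}
    - {"ax":0,"ay":0,"az":0,"tx":0,"ty":0,"tz":12,"fingers":1}

```text
t: 8.95
tcp_pos: [0.4873, -0.051, 0.1228]
eef_rot: [-2.221, -2.221, 0.001]
force: [-2.0, 2.5, 0.3]
finger_gap: 0.285
grasp_force: 59.6
```

Emit:
servo_tool:
  targets:
    - {"ax":0,"ay":0,"az":0,"tx":0,"ty":0,"tz":1,"fingers":1}
    - {"ax":0,"ay":0,"az":0,"tx":0,"ty":0,"tz":2,"fingers":1}
    - {"ax":0,"ay":0,"az":0,"tx":0,"ty":0,"tz":3,"fingers":1}
    - {"ax":0,"ay":0,"az":0,"tx":0,"ty":0,"tz":3,"fingers":1}

```text
t: 9.35
tcp_pos: [0.4874, -0.051, 0.1205]
eef_rot: [-2.221, -2.221, 0.0]
force: [-4.8, 3.4, 4.9]
finger_gap: 0.284
grasp_force: 60.2
```

Emit:
servo_tool:
  targets:
    - {"ax":0,"ay":0,"az":0,"tx":0.5,"ty":-0.5,"tz":1,"fingers":1}
    - {"ax":0,"ay":0,"az":0,"tx":0.5,"ty":-0.5,"tz":2,"fingers":1}
    - {"ax":0,"ay":0,"az":0,"tx":0.5,"ty":-0.5,"tz":3,"fingers":1}
    - {"ax":0,"ay":0,"az":0,"tx":0.5,"ty":-0.5,"tz":3,"fingers":1}

```text
t: 9.75
tcp_pos: [0.4875, -0.0507, 0.1187]
eef_rot: [2.22, 2.22, 0.001]
force: [-7.7, 1.2, 17.9]
finger_gap: 0.283
grasp_force: 61.6
```

Emit:
servo_tool:
  targets:
    - {"ax":0,"ay":0,"az":0,"tx":0.2,"ty":-0.7,"tz":0.5,"fingers":1}
    - {"ax":0,"ay":0,"az":0,"tx":0.2,"ty":-0.7,"tz":1,"fingers":1}
    - {"ax":0,"ay":0,"az":0,"tx":0.2,"ty":-0.7,"tz":1,"fingers":1}
    - {"ax":0,"ay":0,"az":0,"tx":0.2,"ty":-0.7,"tz":1,"fingers":1}
    - {"ax":0,"ay":0,"az":0,"tx":0.2,"ty":-0.7,"tz":1,"fingers":1}

```text
t: 10.25
tcp_pos: [0.4874, -0.0507, 0.1186]
eef_rot: [2.219, 2.219, 0.003]
force: [-8.1, 1.4, 24.4]
finger_gap: 0.287
grasp_force: 62.5
```

```bash
python3 - <<'E'
from h import *
s=get_state(); print(s["tcp_pos"],s["t"],s["force"])
a,b=get_image("scene"),get_image("side")
cv2.imwrite("pics/f.png",np.hstack([cv2.resize(a["img"][130:260,320:450],(400,400),interpolation=2),cv2.resize(b["img"][240:410,225:395],(400,400),interpolation=2)]))
E
```

```text
[ 0.48737645 -0.0507301   0.11855587] 10.25 [-8.12248874  1.40055775 24.40270746]
```

View pics/f.png

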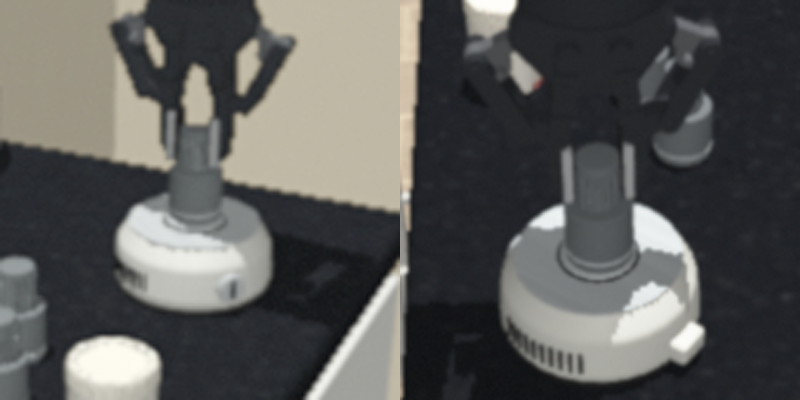

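The cap sits upright on the ring (side view about (600,255)). The arm hit a hard stop at TCP 0.1186, which puts the foot at about 54 mm, with a 24 N push. Handing in.

```bash
python3 -c "from cell import *;print(hand_in())"
```

```text
the job is handed in; nothing more can be done
None
```

I picked up the farthest of the four caps and clicked it onto the spindle. I handed in still holding it with about 24 N of push. The foot is at about 54 mm, where the safety ring reaches its stop; the hand-in did not return a verdict.

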